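Square up and brake a dolly castor

ROBOT

A 6-joint arm with a two-finger parallel gripper is mounted at the origin on the work surface. World frame = base frame: x ahead of the robot, y to its left, z up, the work surface at z = 0. Lengths are in m, angles in rad, forces in N, time in s.
With the tool pointing down it reaches from about 0.325 to 0.85 m from the base axis. Payload 15.5 kg.
Tool frame: the origin (TCP) lies midway between the tips of the shut fingers; the grasp point (between the pads) lies 19 mm behind it; z points along the fingers, y is the direction in which the jaws open and shut (so a half turn about z gives the same grasp; the last joint's range is limited). The gripper opens to 91 mm and grips with 3 to 60 N. Pads are 32 mm wide; open, the fingers measure 118 mm over their backs; the gripper's body (76 mm by 178 mm) begins 60 mm behind the grasp point.
Start: joints at [1.175, 0.494, 1.345, -0, 1.302, -0.096], TCP at [0.185, 0.597, 0.214] pointing down, gripper open.
Joint ranges: [-2.91, 2.91], [-0.82, 2.16], [0.22, 2.67], [-1.22, 4.37], [0.12, 2.79], [-3.08, 3.08]. Speed limits (rad/s): [1.89, 1.89, 2.57, 3.01, 3.01, 3.01].

INTERFACE

Orientations are given as a unit quaternion [w, x, y, z].
In Python, from bench import arm gives the robot as it stands.
- The arm moves only by the tool move_arm, never from a script. Its argument "series" is a list of rows, each a list of 7 numbers: the shift along the tool's x, y, z in mm, then the turn, a rotation vector about the tool's x, y, z in rad, then the closure, from 0 (fully open) to 1 (shut). A call has 1 to 5 rows; each row shifts and turns the commanded pose from where the row before left it, along the tool's axes as they then stand; what a row does not reach is not made up. A row lasts 1/8 s, in which the tool goes at most 62.5 mm and 10.7 degrees, less where a joint would pass 70% of its speed; a pose out of reach is approached as far as the arm can. A call with a gripper value outside its range is refused whole. The fingers move at their own pace and stop on an object; "force" is the grip in N (left out, the last holds). Time passes only in rows, so rows that do not move let the fingers close. It gives the time, the measured TCP pose, the force and the opening at its end, in the units of the state.
- arm.read_state(): the state, without advancing time (a new reading comes with each control period).
- arm.read_camera(name): name is "side" or "top" or "wrist"; returns the picture (480x640x3 uint8, red, green, blue); there is no depth.
- arm.camera_info(name): a dict with "mtx" (3x3 intrinsics, pixels), "rvec" (rotation vector, rad) and "tvec" (3), from world to camera coordinates, as OpenCV has them. Camera axes: x right, y down, z forward; pixel columns grow to the right and rows downward; lengths in m; the calibration is good to about 2 mm. A picture is of the moment at which its call begins: read the wrist's pose just before it. camera_info takes no time and is no camera call; for the wrist camera it gives the pose at the moment of the call.
- arm.close_job(): hands the job in, once; it reports no verdict.
Trained networks look in the newest picture that a camera, given by its name, has taken for a name from the list of things; names that differ only in an ending like _2 or _b are one class to them, and where a whole thing is asked for, a point or a joint stands for the part that bears it (a point fixed in the world has none). Each returns a list of dicts, best first, with "conf" (0 to 1); they miss things now and then, are a little off and sometimes report something else, mostly with a low value. They report only what shows in the picture. A call takes as long as a camera call.
- arm.search_frame(label, camera): "box" ([centre column, centre row, width, height] in pixels, round what is visible of it).
- arm.silhouettes(label, camera): "pixels" (480x640 bool, what is visible of it) and "box" ([centre column, centre row, width, height] in pixels, round what is visible of it).
- arm.place_of(label, camera): "at" ([row, column] in pixels: a listed point, or the origin of a listed thing).
The state is a dict: "clock": time; "joint_pos": joint angles; "joint_velocities": joint speeds; "tau": joint torques, N m; "ee_pos": TCP position; "tcp_rot": TCP orientation; "ft_force": force on the tool from outside, world axes, zero at the start; "moment": the same for the moment, N m; "opening": opening from 0.0 (shut) to 1.0 (fully open).
Only numpy, scipy, OpenCV 4.12 (cv2) and the standard library are available. Lean on these libraries where they do the work, as an engineer would, in place of code of your own. Each camera call takes 0.05 s, during which the arm holds its last target. There are 200 camera calls.

TASK

The tote dolly is propped on the bench for a new swivel castor: the left one of the two with brake pedals along its far side, hanging askew. Swing that castor back towards square until its spring direction lock drops in and holds it, then press its brake pedal fully down so that it stays on. Do not heave on the dolly, and leave the other things on the bench where they are.

Things in the scene. Friction and masses are not known exactly. Their poses are not given: they have to be found in the camera images.
- dolly: Black tote dolly, deck 410 x 310 mm, fixed on timber blocks with its wheels 5 mm off the bench. Origin: on the bench under its centre. y points out of the long side that faces away from the robot and to its left; x runs along that side, to the robot's right. Two swivel castors with brake pedals stand at this side, rigid ones opposite. A push over 70 N on dolly, castor or pedal shifts it
- deck_edge (a point): Lower edge of the deck's pedal side, straight in front of the new castor's swivel axis, 113 mm above the bench; axes as the dolly's. The deck's side rises from here to 148 mm, and the tote's rim overhangs it by 3 mm at 202 to 214 mm, so the pedal is reached leaning in under this edge, tool about 40 degrees off vertical
- tote: Blue open tote with stock, 411 x 316 mm over its rim, fixed on the deck; rim 214 mm above the bench, contents to 220 mm. Origin: centre of its underside, 125 mm up. Not to be handled
- castor_pivot (a point): Vertical swivel axis of the new castor (the left one of the two seen from the robot, nearer the dolly's -x end), at the deck's underside, 113 mm up, 74 mm in from the deck's edge; axes as the dolly's. Zinc steel, 80 mm wheel, 60 mm over the axle nuts. It starts with its pedal end swung 0.16 to 0.54 rad from the dolly's y towards its -x. The other one is already square and braked
- pedal_tread (a point): Middle of the top face of the new castor's brake pedal: steel tread 44 mm wide, 24 mm long (radially), 5 mm thick, 86 mm from the swivel axis, 72 mm up, rising 14 degrees outward. Turns with the castor: x along its width, y outward (level with pedal up). Square, its end stands 24 mm beyond the deck's edge. A few newtons on the tread's side edge swing the castor; first touch may knock with 12 N
- lock_pin (a joint): Direction lock of the new castor: a spring pin under the deck, out of reach, riding on the castor's lock ring. 0 = up, 0.008 m = fully dropped into the ring's one notch. It drops by itself as the notch passes under it, when the pedal points along the dolly's y give or take 0.12 rad (the plate is bolted with play); then the castor stops dead, with 0.03 rad of shake either way
- brake_pedal (a joint): Brake pedal of the new castor: 0 = up, 0.384 rad = down on its stop (brake on). Hinged 39 mm inward of the tread's middle, 58 mm above the bench; the tread sinks 15 mm. Light spring at first (3 N on the tread), a snap to be pressed over from about 0.15 rad (up to 13 N), then the hard stop. Past the snap (0.3 rad) it stays down; let go higher it springs back up
- spanner: Spanner, 170 mm, lying flat near the pedal side of the dolly: a bystander
- old_castor: The worn castor taken off, standing wheel up on its 105 x 85 mm plate, 108 mm high: a bystander
- tape_roll: Roll of paper tape, 110 mm across, 48 mm high: a bystander
- spray_can: Grey spray can, 65 mm across, 190 mm high: a bystander
- bolt_tray: Grey tray of bolts, 150 x 100 x 40 mm: a bystander
- mallet: Rubber mallet, 300 mm: a bystander
- screwdriver: Screwdriver, 210 mm: a bystander

How it is judged:
By the outcome, as a careful person would: the job done as asked, in the order asked, and still so for the second after the job is handed in, with the robot touching nothing.
It also fails if it takes over 48 s, if anything falls off the work surface, if the arm or the gripper's body presses on something with over 40 N, if the wrist force passes 120 N, or if a joint passes its speed limit or range.

## Working session

There is one attempt and no reset: what is moved stays moved. The work goes in short steps, Python scripts to look and compute and a tool call to move; the robot and the scene stay as the last step left them, time stands still between calls to the robot, and variables do not carry over. Pictures are saved under pics/ and viewed, about 8 in all and at most 12, crops included, and the job is handed in when it is done.

Besides the shell and the picture viewer there is one more tool, called after "Emit:" by a JSON object that holds its "fn" and its "kwargs", one argument or row to a line. move_arm: Moves the arm, as the interface text tells. Its arguments: {"type":"object","properties":{"series":{"type":"array"},"force":{"type":"number"}},"required":["series"]}

```bash
ls; mkdir -p pics
cat > h.py <<'E'
import numpy as np, cv2
from bench import arm
def cam(n):
    i=arm.camera_info(n); R=cv2.Rodrigues(np.array(i['rvec'],float))[0]
    return np.array(i['mtx'],float),R,np.array(i['tvec'],float).reshape(3)
def proj(n,P):
    K,R,t=cam(n); p=(np.atleast_2d(P)@R.T+t)@K.T; return p[:,:2]/p[:,2:]
def ray(n,uv,z):
    K,R,t=cam(n); d=R.T@np.linalg.solve(K,[uv[0],uv[1],1]); c=-R.T@t
    return c+d*(z-c[2])/d[2]
E
python3 - <<'E'
from h import *
s=arm.read_state(); print({k:np.round(v,3) for k,v in s.items()})
for n in ['top','side','wrist']:
    im=arm.read_camera(n); cv2.imwrite(f'pics/{n}0.png',im[:,:,::-1])
    K,R,t=cam(n); print(n,'campos',np.round(-R.T@t,3),'fwd',np.round(R[2],2))
    for l,z in [('dolly',0),('tote',.125),('deck_edge',.113),('castor_pivot',.113),('pedal_tread',.072)]:
        r=arm.place_of(l,n)
        for d in r[:2]:
            print(n,l,round(d['conf'],2),np.round(d['at'],1),np.round(ray(n,d['at'][::-1],z),3))
E
```

```text
pics
{'clock': np.float64(0.0), 'joint_pos': array([ 1.174,  0.494,  1.346, -0.   ,  1.302, -0.095]), 'joint_velocities': array([ 0.   , -0.002, -0.   , -0.   ,  0.001, -0.   ]), 'tau': array([-2.0000e-03, -8.7884e+01, -3.8186e+01,  7.1000e-02,  5.3000e-02,
       -0.0000e+00]), 'ee_pos': array([0.185, 0.597, 0.213]), 'tcp_rot': array([-0.   ,  0.15 ,  0.989, -0.001]), 'ft_force': array([-0.111,  0.059, -0.806]), 'moment': array([-0.016,  0.003, -0.021]), 'opening': np.float64(0.996)}
top campos [0.234 0.105 1.4  ] fwd [ 0.22  0.01 -0.98]
top dolly 0.92 [259.4 468.4] [ 0.489 -0.223  0.   ]
top tote 0.2 [146.3 376.6] [0.72  0.009 0.125]
top deck_edge 0.72 [220.9 393. ] [ 0.55  -0.031  0.113]
top castor_pivot 0.69 [247.7 410.4] [ 0.491 -0.07   0.113]
top pedal_tread 0.6 [258.7 471. ] [ 0.478 -0.212  0.072]
side campos [ 0.971 -0.64   0.728] fwd [-0.41  0.71 -0.58]
side deck_edge 0.55 [280.3 282.7] [ 0.546 -0.032  0.113]
side castor_pivot 0.74 [278.4 244.5] [ 0.479 -0.065  0.113]
side pedal_tread 0.72 [208.  375.6] [0.566 0.367 0.072]
side pedal_tread 0.65 [281.2 282.5] [0.519 0.006 0.072]
wrist campos [0.111 0.62  0.384] fwd [ 0.26 -0.08 -0.96]
```

```bash
python3 -c "
import cv2,numpy as np
a=cv2.imread('pics/top0.png');cv2.imwrite('pics/a1.png',cv2.resize(a,(800,600)))
b=cv2.imread('pics/side0.png');cv2.imwrite('pics/a2.png',cv2.resize(b,(800,600)))"
```

```text
(no output)
```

View pics/a1.png

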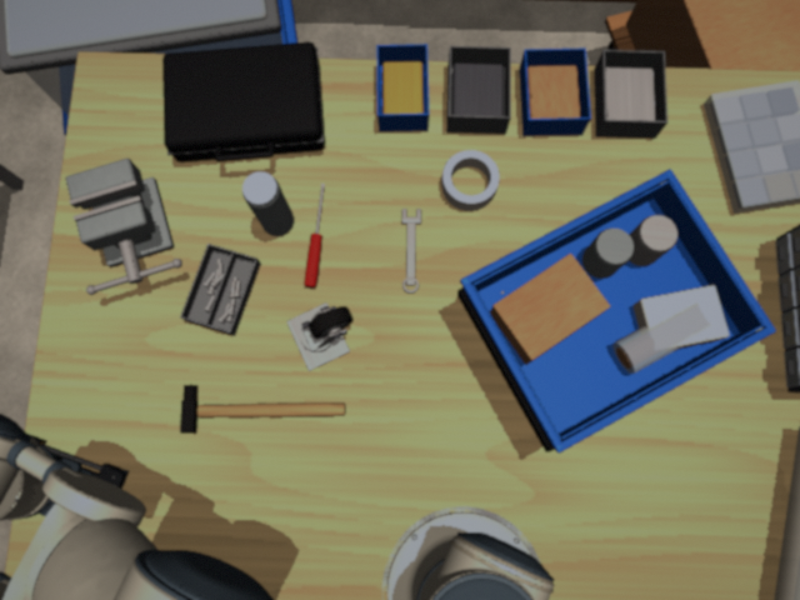

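View pics/a2.png

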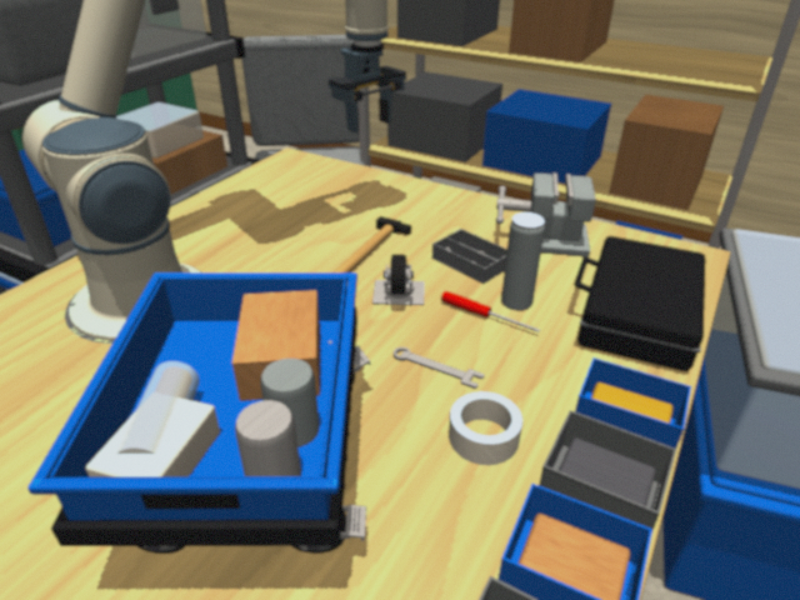

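The top view shows the tote, with rim corners at about (462,285), (668,175), (770,328) and (555,447) in the 800 px picture. The spanner is at (410,250) and the tape at (470,180). The side view shows the skewed pedal at (362,358) and the square one at (355,520). Next I'll fit the dolly's pose.

```bash
cat > fit.py <<'E'
from h import *
from scipy.optimize import least_squares
c0=np.array([[462,285],[668,175],[770,328],[555,447]],np.float32)*.8
im=cv2.imread('pics/top0.png'); hsv=cv2.cvtColor(im,cv2.COLOR_BGR2HSV)
m=cv2.inRange(hsv,(105,120,40),(130,255,255)); m[:, :340]=0; m[:120]=0
cn=max(cv2.findContours(m,0,1)[0],key=cv2.contourArea); h=cv2.convexHull(cn)
q=cv2.approxPolyDP(h,8,True)[:,0].astype(float); print(q.tolist())
q=np.array([q[np.argmin(np.linalg.norm(q-c,axis=1))] for c in c0]); print(q.tolist())
hx,hy=.2055,.158
L=np.array([[-hx,hy],[hx,hy],[hx,-hy],[-hx,-hy]])
def W(p,l,z):
    X=np.array([np.sin(p[2]),-np.cos(p[2])]);Y=np.array([np.cos(p[2]),np.sin(p[2])])
    l=np.atleast_2d(l); return np.c_[p[0]+l@np.c_[X,Y].T[:,0],p[1]+l@np.c_[X,Y].T[:,1],np.full(len(l),z)]
f=least_squares(lambda p:(proj('top',W(p,L,.214))-q).ravel(),[.5,-.2,.5]); p=f.x
print('dolly',p.round(4),'res',f.fun.round(1))
for n,uv,lab in [('top',(393,220.9),'edge'),('top',(410.4,247.7),'piv'),('side',(282.7,280.3),'edge'),('side',(244.5,278.4),'piv'),('side',(282.5,281.2),'tread')]:
    z=.072 if lab=='tread' else .113
    w=ray(n,uv,z)[:2]-p[:2]; Y=np.array([np.cos(p[2]),np.sin(p[2])]);X=np.array([Y[1],-Y[0]])
    print(n,lab,'in dolly xy',(w@X).round(4),(w@Y).round(4))
for o,z in [('spanner',0),('tape_roll',0),('old_castor',0),('spray_can',0)]:
    for r in arm.place_of(o,'top')[:1]: 
        w=ray('top',r['at'][::-1],z)[:2]; v=w-p[:2]; print(o,w.round(3),'dolly',(v@X).round(3),(v@Y).round(3))
a=cv2.imread('pics/side0.png')[240:320,240:340]; cv2.imwrite('pics/a3.png',cv2.resize(a,None,fx=7,fy=7,interpolation=2))
E
python3 fit.py
```

```text
[[535.0, 136.0], [619.0, 265.0], [446.0, 360.0], [369.0, 224.0]]
[[369.0, 224.0], [535.0, 136.0], [619.0, 265.0], [446.0, 360.0]]
dolly [ 0.4844 -0.2222  0.5226] res [-2.9 -0.8  1.6 -2.2  2.5 -0.7 -1.1  2.9]
top edge in dolly xy -0.133 0.1524
top piv in dolly xy -0.1291 0.0817
side edge in dolly xy -0.1337 0.1485
side piv in dolly xy -0.1396 0.0736
side tread in dolly xy -0.1801 0.144
spanner [0.618 0.116] dolly -0.226 0.285
tape_roll [ 0.76  -0.006] dolly -0.05 0.347
old_castor [0.46  0.278] dolly -0.445 0.229
spray_can [0.679 0.385] dolly -0.429 0.472
```

View pics/a3.png

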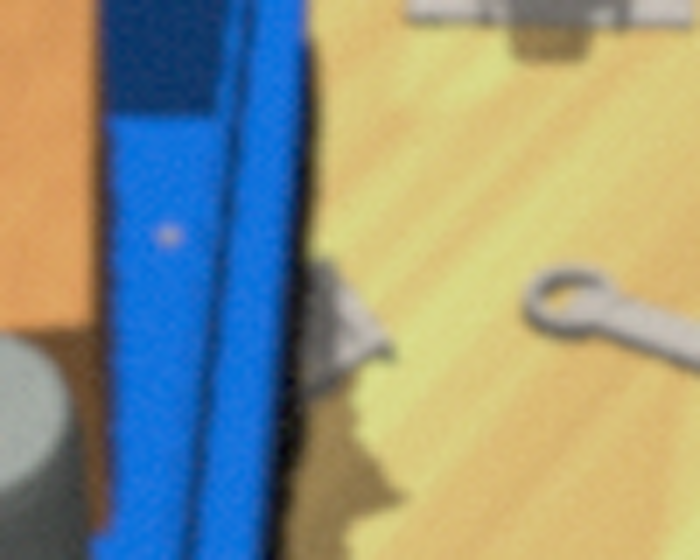

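```bash
cat >> h.py <<'E'
from scipy.spatial.transform import Rotation as Ro
P=np.array([.4844,-.2222,.5226])           # dolly x,y,yaw of y axis
PIV=np.array([-.135,.081])                 # pivot in dolly
def axes():
    Y=np.array([np.cos(P[2]),np.sin(P[2]),0]);X=np.array([Y[1],-Y[0],0]); return X,Y,np.array([0,0,1.])
def d2w(x,y,z):  # mm rel. pivot, dolly axes -> world m
    X,Y,Z=axes(); return np.array([P[0],P[1],0])+X*(PIV[0]+x/1e3)+Y*(PIV[1]+y/1e3)+Z*z/1e3
def w2d(w):
    X,Y,Z=axes(); v=np.asarray(w)-[P[0],P[1],0]; return np.array([v@X-PIV[0],v@Y-PIV[1],v[2]])*1e3
def tool(tilt=40,az=0):  # az: rad, about vertical, towards -x (like castor)
    X,Y,Z=axes(); r=Ro.from_rotvec([0,0,az]).as_matrix(); X,Y=r@X,r@Y
    a=np.radians(tilt); z=-Y*np.sin(a)-Z*np.cos(a); y=-X; return np.c_[np.cross(y,z),y,z]
def rot(s): q=s['tcp_rot']; return Ro.from_quat([q[1],q[2],q[3],q[0]]).as_matrix()
def rows(p1,R1,n,clo=1,p0=None,R0=None):
    s=arm.read_state(); p0=s['ee_pos'] if p0 is None else p0; R0=rot(s) if R0 is None else R0
    rv=Ro.from_matrix(R0.T@R1).as_rotvec()/n; R=R0
    for i in range(n):
        d=R.T@(np.asarray(p1)-p0)/n*1e3; print([*np.round(d,1).tolist(),*np.round(rv,3).tolist(),clo])
        R=R@Ro.from_rotvec(rv).as_matrix()
def st():
    s=arm.read_state(); print('t',round(float(s['clock']),2),'rel',w2d(s['ee_pos']).round(1),'F dolly',(np.array(axes())@s['ft_force']).round(1),'ax err',Ro.from_matrix(rot(s).T@tool()).as_rotvec().round(3),'j',np.round(s['joint_pos'],2))
E
python3 - <<'E'
from h import *
st(); rows(d2w(-100,160,280),tool(),15)
# tread corners from side crop
for uv in [(295.7,290),(286,277.9)]: print(w2d(ray('side',uv,.075)).round(1))
E
```

```text
t 1.1 rel [-724.2   68.6  213.9] F dolly [ 0.1 -0.2 -0. ] ax err [ 0.287  0.658 -0.789] j [ 1.17  0.49  1.35  0.    1.3  -0.1 ]
[-34.7, -23.8, -4.4, 0.019, 0.044, -0.053, 1]
[-33.1, -25.7, -5.4, 0.019, 0.044, -0.053, 1]
[-31.5, -27.5, -6.3, 0.019, 0.044, -0.053, 1]
[-29.7, -29.2, -7.1, 0.019, 0.044, -0.053, 1]
[-27.8, -30.9, -7.8, 0.019, 0.044, -0.053, 1]
[-25.8, -32.5, -8.4, 0.019, 0.044, -0.053, 1]
[-23.6, -33.9, -8.8, 0.019, 0.044, -0.053, 1]
[-21.4, -35.3, -9.2, 0.019, 0.044, -0.053, 1]
[-19.1, -36.5, -9.4, 0.019, 0.044, -0.053, 1]
[-16.8, -37.7, -9.4, 0.019, 0.044, -0.053, 1]
[-14.4, -38.7, -9.4, 0.019, 0.044, -0.053, 1]
[-11.9, -39.5, -9.2, 0.019, 0.044, -0.053, 1]
[-9.4, -40.3, -8.9, 0.019, 0.044, -0.053, 1]
[-6.9, -40.8, -8.5, 0.019, 0.044, -0.053, 1]
[-4.4, -41.3, -8.0, 0.019, 0.044, -0.053, 1]
[-13.9  91.3  75. ]
[-52.1  69.9  75. ]
```

Emit:
{"fn": "move_arm", "kwargs": {
  "series": [
    [-35, -24, -8, 0.019, 0.044, -0.053, 1],
    [-33, -26, -8, 0.019, 0.044, -0.053, 1],
    [-31, -28, -8, 0.019, 0.044, -0.053, 1],
    [-30, -29, -8, 0.019, 0.044, -0.053, 1],
    [-28, -31, -8, 0.019, 0.044, -0.053, 1]
  ],
  "force": 20
}}

```text
clock: 1.72
ee_pos: [0.3168, 0.4301, 0.2451]
tcp_rot: [-0.116, 0.016, 0.993, -0.03]
ft_force: [0.3, -0.0, -0.4]
opening: 0.483
```

Emit:
{"fn": "move_arm", "kwargs": {
  "series": [
    [-26, -32, -8, 0.019, 0.044, -0.053, 1],
    [-24, -34, -9, 0.019, 0.044, -0.053, 1],
    [-21, -35, -9, 0.019, 0.044, -0.053, 1],
    [-19, -36, -9, 0.019, 0.044, -0.053, 1],
    [-17, -38, -9, 0.019, 0.044, -0.053, 1]
  ]
}}

```text
clock: 2.35
ee_pos: [0.4474, 0.266, 0.2654]
tcp_rot: [-0.227, -0.117, 0.965, -0.06]
ft_force: [0.4, 0.8, 0.0]
opening: 0.005
```

Emit:
{"fn": "move_arm", "kwargs": {
  "series": [
    [-14, -39, -9, 0.019, 0.044, -0.053, 1],
    [-12, -39, -9, 0.019, 0.044, -0.053, 1],
    [-9, -40, -9, 0.019, 0.044, -0.053, 1],
    [-7, -41, -8, 0.019, 0.044, -0.053, 1],
    [-4, -41, -8, 0.019, 0.044, -0.053, 1]
  ]
}}

```text
clock: 2.98
ee_pos: [0.577, 0.1015, 0.2861]
tcp_rot: [-0.332, -0.246, 0.906, -0.087]
ft_force: [0.3, 0.2, -0.5]
opening: 0.005
```

Run:
```python
from h import *
st()
for n in ['side','wrist']:
    im=arm.read_camera(n)[:,:,::-1]; cv2.imwrite(f'pics/{n}1.png',im)
    for l,z in [('deck_edge',.113),('castor_pivot',.113),('pedal_tread',.072)]:
        for d in arm.place_of(l,n)[:2]: print(n,l,round(d['conf'],2),np.round(d['at'],1),w2d(ray(n,d['at'][::-1],z)).round(1))
a=cv2.imread('pics/side1.png');b=cv2.imread('pics/wrist1.png')
cv2.imwrite('pics/a4.png',np.vstack([cv2.resize(a,(400,300)),cv2.resize(b,(400,300))]) if 0 else np.hstack([cv2.resize(a,(400,300)),cv2.resize(b,(400,300))]))
```

```text
t 2.98 rel [-99.3 160.8 286.1] F dolly [-0.1  0.3 -0.5] ax err [ 0.    -0.003  0.008] j [ 0.2   0.78  0.81 -0.26  2.21 -1.99]
side deck_edge 0.44 [282.2 245.2] [  7.   -4.7 113. ]
side castor_pivot 0.78 [281.7 246. ] [  5.5  -3.3 113. ]
side pedal_tread 0.5 [282.4 282. ] [-41.2  62.1  72. ]
wrist deck_edge 0.68 [266.  194.4] [  4.1  71.7 113. ]
wrist pedal_tread 0.75 [278.4 243.7] [-33.4  68.1  72. ]
```

View pics/a4.png

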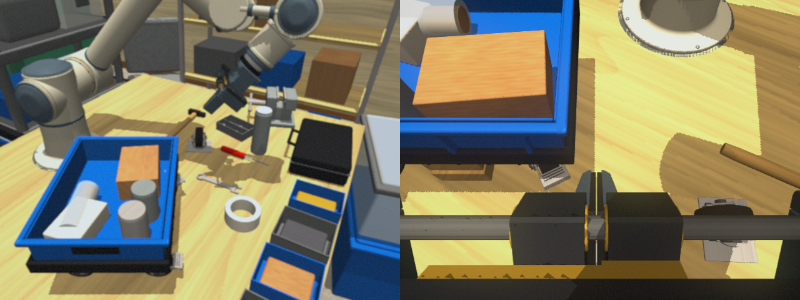

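Run:
```python
import cv2
b=cv2.imread('pics/wrist1.png')[225:345,140:340]
cv2.imwrite('pics/a5.png',cv2.resize(b,None,fx=4,fy=4,interpolation=2))
```

```text
(no output)
```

View pics/a5.png

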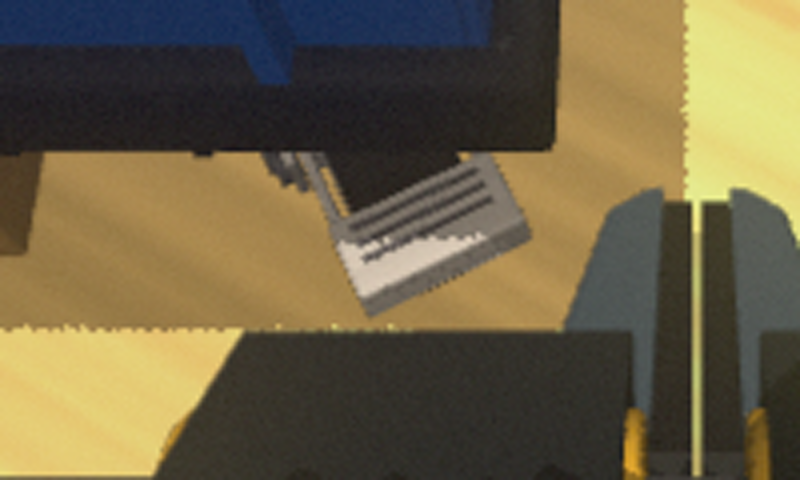

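Run:
```python
from h import *
for n,uv,z in [('deckcorner',(278.3,262.7),.113),('edge2',(150,262.5),.113),('OL',(232,300.3),.075),('OR',(272.3,281.5),.075),('IR',(262.7,264),.069),('IL',(224.5,281),.069),('post',(214.5,262.5),.1)]:
    print(n,w2d(ray('wrist',uv,z)).round(1))
```

```text
deckcorner [-70.2  68.  113. ]
edge2 [ 44.   68.6 113. ]
OL [-24.5  91.4  75. ]
OR [-61.9  72.2  75. ]
IR [-50.8  51.6  69. ]
IL [-14.3  69.9  69. ]
post [-10.2  62.9 100. ]
```

```bash
sed -i 's/^PIV=.*/PIV=np.array([-.134,.0755])/' h.py
python3 - <<'E'
from h import *
st(); rows(d2w(-96,157,152),tool(),4); print(); rows(d2w(-94,80,60),tool(),4,p0=d2w(-96,157,152),R0=tool())
print(np.round(1e0*tool().T@np.array(axes()).T,3)) # tool comps of X,Y,Z cols
E
```

```text
t 3.38 rel [-102.5  166.1  286.4] F dolly [-1.1  0.2 -0.2] ax err [ 0.    -0.001  0.007] j [ 0.2   0.78  0.82 -0.26  2.21 -1.98]
[-19.9, -1.8, 27.2, 0.0, -0.0, 0.002, 1]
[-19.9, -1.7, 27.2, 0.0, -0.0, 0.002, 1]
[-19.9, -1.7, 27.2, 0.0, -0.0, 0.002, 1]
[-19.9, -1.7, 27.2, 0.0, -0.0, 0.002, 1]

[-0.0, -0.5, 30.0, 0.0, 0.0, 0.0, 1]
[-0.0, -0.5, 30.0, 0.0, 0.0, 0.0, 1]
[-0.0, -0.5, 30.0, 0.0, 0.0, 0.0, 1]
[-0.0, -0.5, 30.0, 0.0, 0.0, 0.0, 1]
[[ 0.    -0.766  0.643]
 [-1.    -0.     0.   ]
 [ 0.    -0.643 -0.766]]
```

Emit:
{"fn": "move_arm", "kwargs": {
  "series": [
    [-20, -2, 27, 0, 0, 0.002, 1],
    [-20, -2, 27, 0, 0, 0.002, 1],
    [-20, -2, 27, 0, 0, 0.002, 1],
    [-20, -1, 27, 0, 0, 0.002, 1]
  ]
}}

```text
clock: 3.88
ee_pos: [0.572, 0.0933, 0.1513]
tcp_rot: [-0.33, -0.242, 0.908, -0.089]
ft_force: [0.2, 0.5, 0.4]
opening: 0.008
```

Emit:
{"fn": "move_arm", "kwargs": {
  "series": [
    [0, 0, 30, 0, 0, 0, 1],
    [0, 0, 30, 0, 0, 0, 1],
    [0, 0, 30, 0, 0, 0, 1],
    [0, 0, 28, 0, 0, 0, 1],
    [0, 0, 2, 0, 0, 0, 1]
  ]
}}

```text
clock: 4.5
ee_pos: [0.5039, 0.0543, 0.0598]
tcp_rot: [-0.332, -0.242, 0.907, -0.088]
ft_force: [0.5, 0.1, 0.1]
opening: 0.006
```

Run:
```python
from h import *
st()
im=arm.read_camera('wrist')[:,:,::-1]; cv2.imwrite('pics/w2.png',im)
cv2.imwrite('pics/a6.png',cv2.resize(im[200:440,140:460],None,fx=2.5,fy=2.5,interpolation=2))
```

```text
t 4.5 rel [-95.9  79.4  59.8] F dolly [0.2 0.4 0.1] ax err [ 0.001 -0.003 -0.001] j [ 0.15  0.88  1.27 -0.24  1.66 -1.88]
```

View pics/a6.png

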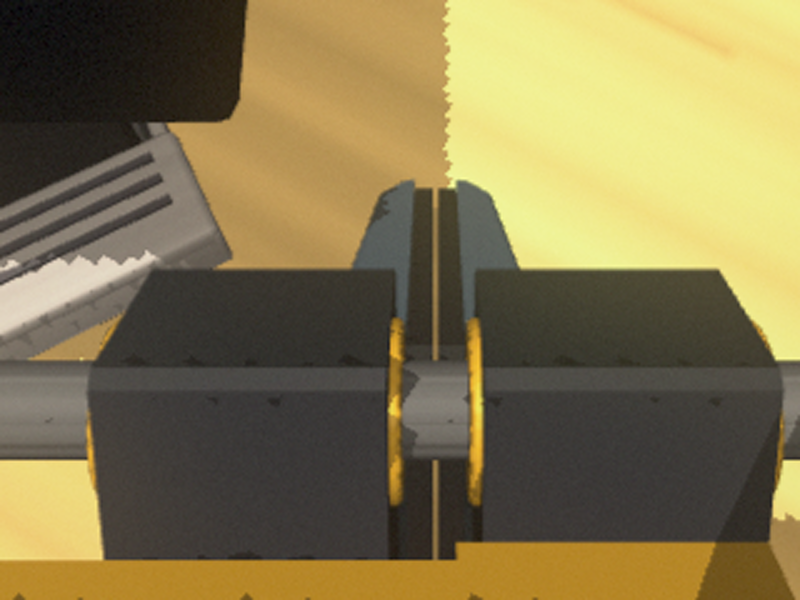

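The tread's outer -x corner is at (232,255) in the crop and the shut fingers are at about x = 435, so they stand clear of it on the -x side. I'll push gently in +x, which is tool -y.

Emit:
{"fn": "move_arm", "kwargs": {
  "series": [
    [0, -4, 0, 0, 0, 0, 1],
    [0, -4, 0, 0, 0, 0, 1],
    [0, -2, 0, 0, 0, 0, 1],
    [0, -2, 0, 0, 0, 0, 1],
    [0, -2, 0, 0, 0, 0, 1]
  ]
}}

```text
clock: 5.18
ee_pos: [0.5124, 0.042, 0.0601]
tcp_rot: [-0.331, -0.242, 0.908, -0.088]
ft_force: [-1.2, 0.7, 0.0]
opening: 0.002
```

Emit:
{"fn": "move_arm", "kwargs": {
  "series": [
    [0, -2, 0, 0, 0, 0, 1],
    [0, -2, 0, 0, 0, 0, 1],
    [0, -2, 0, 0, 0, 0, 1],
    [0, -2, 0, 0, 0, 0, 1],
    [0, -2, 0, 0, 0, 0, 1]
  ]
}}

```text
clock: 5.8
ee_pos: [0.5174, 0.0333, 0.0601]
tcp_rot: [-0.331, -0.242, 0.908, -0.088]
ft_force: [0.4, -1.0, 0.1]
opening: 0.008
```

Emit:
{"fn": "move_arm", "kwargs": {
  "series": [
    [0, -2, 0, 0, 0, 0, 1],
    [0, -2, 0, 0, 0, 0, 1],
    [0, -2, 0, 0, 0, 0, 1],
    [0, -2, 0, 0, 0, 0, 1],
    [0, -2, 0, 0, 0, 0, 1]
  ]
}}

```text
clock: 6.42
ee_pos: [0.5227, 0.0254, 0.06]
tcp_rot: [-0.33, -0.242, 0.908, -0.088]
ft_force: [1.0, 7.7, 0.7]
opening: 0.003
```

```bash
python3 -c "
from h import *
st()"
```

```text
t 6.42 rel [-61.5  81.3  60. ] F dolly [-6.1  4.7  0.7] ax err [ 0.001  0.    -0.001] j [ 0.11  0.89  1.23 -0.26  1.67 -1.92]
```

Emit:
{"fn": "move_arm", "kwargs": {
  "series": [
    [0, -2, 0, 0, 0, 0, 1],
    [0, -2, 0, 0, 0, 0, 1],
    [0, -2, 0, 0, 0, 0, 1],
    [0, -2, 0, 0, 0, 0, 1],
    [0, -2, 0, 0, 0, 0, 1]
  ]
}}

```text
clock: 7.05
ee_pos: [0.5276, 0.0165, 0.06]
tcp_rot: [-0.331, -0.242, 0.908, -0.088]
ft_force: [1.2, 5.7, 0.3]
opening: 0.009
```

```bash
python3 -c "
from h import *
st()"
```

```text
t 7.05 rel [-51.3  81.   60. ] F dolly [-4.3  3.9  0.3] ax err [ 0.001 -0.    -0.001] j [ 0.1   0.89  1.22 -0.27  1.68 -1.93]
```

Emit:
{"fn": "move_arm", "kwargs": {
  "series": [
    [0, -1.5, 0, 0, 0, 0, 1],
    [0, -1.5, 0, 0, 0, 0, 1],
    [0, -1.5, 0, 0, 0, 0, 1],
    [0, -1.5, 0, 0, 0, 0, 1]
  ]
}}

```text
clock: 7.55
ee_pos: [0.5303, 0.0106, 0.0601]
tcp_rot: [-0.331, -0.242, 0.908, -0.089]
ft_force: [-0.3, -0.4, -0.2]
opening: 0.002
```

```bash
python3 -c "
from h import *
st()"
```

```text
t 7.55 rel [-44.8  80.5  60.1] F dolly [ 0.1 -0.5 -0.2] ax err [ 0.    -0.001 -0.001] j [ 0.09  0.9   1.21 -0.28  1.68 -1.94]
```

Run:
```python
from h import *
st()
im=arm.read_camera('wrist')[:,:,::-1]; cv2.imwrite('pics/w3.png',im)
cv2.imwrite('pics/a7.png',cv2.resize(im[200:440,140:460],None,fx=2.5,fy=2.5,interpolation=2))
```

```text
t 7.55 rel [-44.8  80.5  60.1] F dolly [ 0.1 -0.5 -0.2] ax err [ 0.    -0.001 -0.001] j [ 0.09  0.9   1.21 -0.28  1.68 -1.94]
```

View pics/a7.png

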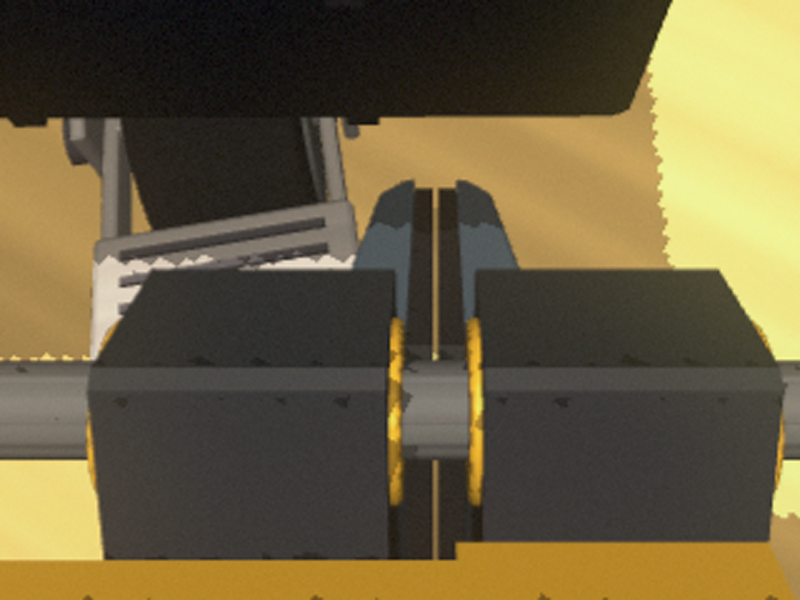

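The tread is nearly square. Its inner edge runs from (98,243) to (345,203), which leaves about 0.16 rad. I'll keep pushing in small steps.

Emit:
{"fn": "move_arm", "kwargs": {
  "series": [
    [0, -1, 0, 0, 0, 0, 1],
    [0, -1, 0, 0, 0, 0, 1],
    [0, -1, 0, 0, 0, 0, 1]
  ]
}}

```text
clock: 7.98
ee_pos: [0.5318, 0.0082, 0.0601]
tcp_rot: [-0.331, -0.242, 0.908, -0.088]
ft_force: [-0.0, 1.9, 0.4]
opening: 0.001
```

```bash
python3 -c "
from h import *
st()"
```

```text
t 7.97 rel [-42.   80.5  60.1] F dolly [-1.7  0.9  0.4] ax err [ 0.001 -0.001 -0.001] j [ 0.08  0.9   1.21 -0.28  1.68 -1.94]
```

Emit:
{"fn": "move_arm", "kwargs": {
  "series": [
    [0, -1, 0, 0, 0, 0, 1],
    [0, -1, 0, 0, 0, 0, 1],
    [0, -1, 0, 0, 0, 0, 1]
  ]
}}

```text
clock: 8.35
ee_pos: [0.5333, 0.0057, 0.0601]
tcp_rot: [-0.331, -0.242, 0.908, -0.088]
ft_force: [0.0, 2.5, -0.2]
opening: 0.006
```

```bash
python3 -c "
from h import *
st()"
```

```text
t 8.35 rel [-39.1  80.7  60.1] F dolly [-2.1  1.3 -0.2] ax err [ 0.001 -0.001 -0.001] j [ 0.08  0.9   1.21 -0.28  1.68 -1.95]
```

Emit:
{"fn": "move_arm", "kwargs": {
  "series": [
    [0, -1, 0, 0, 0, 0, 1],
    [0, -1, 0, 0, 0, 0, 1]
  ]
}}

```text
clock: 8.6
ee_pos: [0.5343, 0.0039, 0.0601]
tcp_rot: [-0.331, -0.242, 0.908, -0.088]
ft_force: [0.2, 2.7, 0.3]
opening: 0.004
```

Emit:
{"fn": "move_arm", "kwargs": {
  "series": [
    [0, -1, 0, 0, 0, 0, 1],
    [0, -1, 0, 0, 0, 0, 1]
  ]
}}

```text
clock: 8.85
ee_pos: [0.5354, 0.0027, 0.06]
tcp_rot: [-0.331, -0.242, 0.908, -0.088]
ft_force: [1.3, 8.9, 0.9]
opening: 0.007
```

```bash
python3 -c "
from h import *
st()"
```

```text
t 8.85 rel [-35.4  80.9  60. ] F dolly [-7.   5.6  0.9] ax err [ 0.001 -0.    -0.001] j [ 0.08  0.9   1.2  -0.28  1.68 -1.95]
```

Emit:
{"fn": "move_arm", "kwargs": {
  "series": [
    [0, -1, 0, 0, 0, 0, 1]
  ]
}}

```text
clock: 8.98
ee_pos: [0.5358, 0.0022, 0.06]
tcp_rot: [-0.331, -0.242, 0.908, -0.088]
ft_force: [1.8, 11.8, 1.2]
opening: 0.006
```

Emit:
{"fn": "move_arm", "kwargs": {
  "series": [
    [0, -1, 0, 0, 0, 0, 1]
  ]
}}

```text
clock: 9.1
ee_pos: [0.5363, 0.0016, 0.06]
tcp_rot: [-0.331, -0.242, 0.908, -0.088]
ft_force: [0.3, 15.6, 2.8]
opening: 0.005
```

Run:
```python
from h import *
st()
im=arm.read_camera('wrist')[:,:,::-1]; cv2.imwrite('pics/w4.png',im)
cv2.imwrite('pics/a8.png',cv2.resize(im[200:440,140:460],None,fx=2.5,fy=2.5,interpolation=2))
```

```text
t 9.1 rel [-34.1  81.2  60. ] F dolly [-13.4   8.    2.8] ax err [ 0.002  0.    -0.   ] j [ 0.07  0.9   1.2  -0.28  1.68 -1.96]
```

View pics/a8.png

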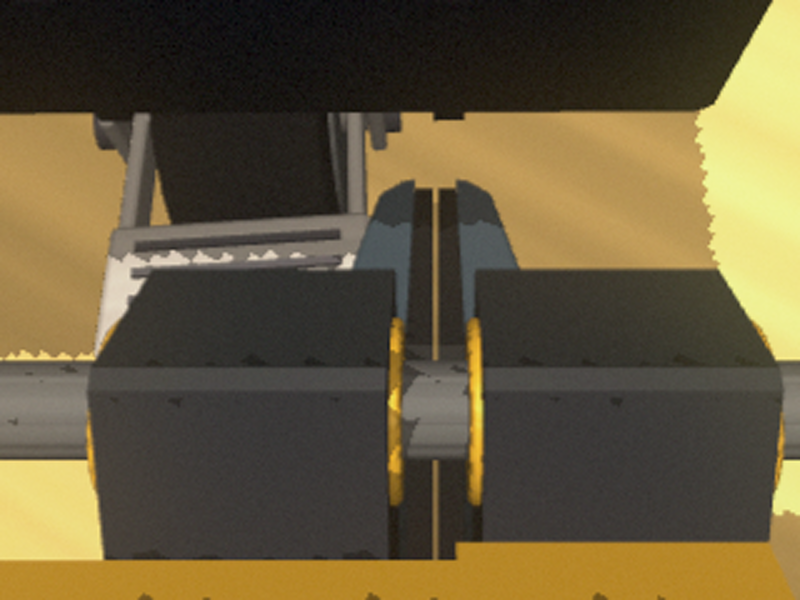

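The tread's inner edge now runs from (112,232) to (365,214), about 0.06 rad off square. Force is building while the castor stays put, which suggests it has locked. I'll push a little harder to confirm.

Emit:
{"fn": "move_arm", "kwargs": {
  "series": [
    [0, -1.5, 0, 0, 0, 0, 1],
    [0, 0, 0, 0, 0, 0, 1]
  ]
}}

```text
clock: 9.4
ee_pos: [0.537, 0.0009, 0.06]
tcp_rot: [-0.33, -0.242, 0.908, -0.087]
ft_force: [0.7, 18.8, 2.8]
opening: 0.004
```

Emit:
{"fn": "move_arm", "kwargs": {
  "series": [
    [0, -1.5, 0, 0, 0, 0, 1],
    [0, 0, 0, 0, 0, 0, 1]
  ]
}}

```text
clock: 9.65
ee_pos: [0.5376, 0.0002, 0.06]
tcp_rot: [-0.33, -0.242, 0.908, -0.087]
ft_force: [-1.0, 22.8, 4.0]
opening: 0.006
```

```bash
python3 -c "
from h import *
st()"
```

```text
t 9.65 rel [-32.1  81.6  60. ] F dolly [-20.2  10.5   4. ] ax err [0.003 0.001 0.   ] j [ 0.07  0.9   1.2  -0.28  1.68 -1.96]
```

Emit:
{"fn": "move_arm", "kwargs": {
  "series": [
    [0, 10, 0, 0, 0, 0, 1],
    [0, 15, 0, 0, 0, 0, 1],
    [0, 5, -30, 0, 0, 0, 1],
    [0, 0, -40, 0, 0, 0, 1],
    [0, 0, -40, 0, 0, 0, 1]
  ]
}}

```text
clock: 10.28
ee_pos: [0.5842, 0.0599, 0.1453]
tcp_rot: [-0.331, -0.242, 0.908, -0.089]
ft_force: [1.1, -0.8, -0.5]
opening: 0.005
```

Emit:
{"fn": "move_arm", "kwargs": {
  "series": [
    [0, 0, -10, 0, 0, 0, 1],
    [0, 0, 0, 0, 0, 0, 1]
  ]
}}

```text
clock: 10.52
ee_pos: [0.5894, 0.0625, 0.1515]
tcp_rot: [-0.331, -0.242, 0.908, -0.089]
ft_force: [-0.3, -0.0, 0.3]
opening: 0.003
```

Run:
```python
from h import *
st()
im=arm.read_camera('wrist')[:,:,::-1]; cv2.imwrite('pics/w5.png',im)
cv2.imwrite('pics/a9.png',cv2.resize(im[220:370,140:340],None,fx=4,fy=4,interpolation=2))
```

```text
t 10.53 rel [-60.3 157.6 151.5] F dolly [-0.1 -0.3  0.3] ax err [ 0.    -0.001 -0.001] j [ 0.15  0.89  0.94 -0.26  1.96 -1.96]
```

View pics/a9.png

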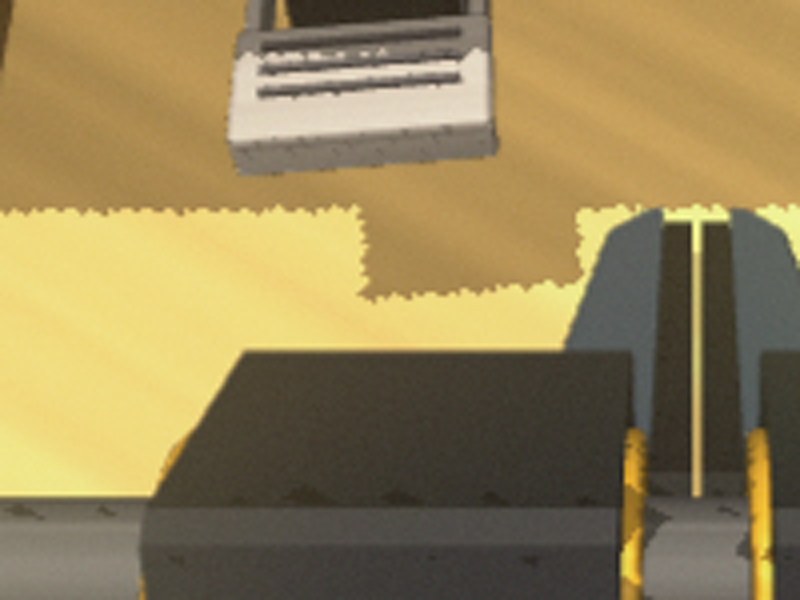

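The outer edge of the tread's top runs from (228,145) to (495,127), so the castor is close to square. I'll compute its angle.

Run:
```python
from h import *
q={n:w2d(ray('wrist',uv,z)) for n,uv,z in [('OL',(197,256.2),.075),('OR',(263.7,251.7),.075),('IR',(262.5,223.9),.069),('IL',(200,228.8),.069)]}
for k,v in q.items(): print(k,v.round(1))
for a,b in ['LR']: 
  for e in 'OI':
    d=q[e+'L']-q[e+'R']; print(np.arctan2(d[1],d[0]).round(3))
c=sum(q.values())/4; print('centre',c.round(1),'th',np.arctan2(-c[0],c[1]).round(3))
st(); rows(d2w(c[0],112,110),tool(),2)
```

```text
OL [15.4 98.8 75. ]
OR [-27.9  95.7  75. ]
IR [-25.3  72.2  69. ]
IL [17.4 75.9 69. ]
0.072
0.087
centre [-5.1 85.6 72. ] th 0.059
t 10.57 rel [-60.3 157.  151. ] F dolly [ 0.1 -0.1 -0.4] ax err [ 0.001 -0.002 -0.001] j [ 0.15  0.89  0.95 -0.26  1.96 -1.96]
[4.0, -27.6, 30.2, 0.0, -0.001, -0.001, 1]
[4.0, -27.6, 30.2, 0.0, -0.001, -0.001, 1]
```

Emit:
{"fn": "move_arm", "kwargs": {
  "series": [
    [4, -28, 30, 0, 0, 0, 1],
    [4, -27, 30, 0, 0, 0, 1],
    [6, 0, 18, 0, 0, 0, 1],
    [6, 0, 18, 0, 0, 0, 1],
    [0, 0, 0, 0, 0, 0, 1]
  ]
}}

```text
clock: 11.2
ee_pos: [0.5484, -0.0243, 0.0902]
tcp_rot: [-0.332, -0.242, 0.907, -0.088]
ft_force: [0.7, -0.1, -0.8]
opening: 0.007
```

```bash
python3 -c "
from h import *
st()"
```

```text
t 11.2 rel [-5.5 78.8 90.2] F dolly [ 0.4  0.5 -0.8] ax err [ 0.002 -0.004 -0.001] j [ 0.04  0.88  1.16 -0.31  1.74 -2.  ]
```

Emit:
{"fn": "move_arm", "kwargs": {
  "series": [
    [-1.3, 0, 1.5, 0, 0, 0, 1],
    [-1.3, 0, 1.5, 0, 0, 0, 1],
    [-1.3, 0, 1.5, 0, 0, 0, 1],
    [-1.3, 0, 1.5, 0, 0, 0, 1],
    [-1.3, 0, 1.5, 0, 0, 0, 1]
  ]
}}

```text
clock: 11.82
ee_pos: [0.5506, -0.0236, 0.0814]
tcp_rot: [-0.331, -0.242, 0.908, -0.089]
ft_force: [1.2, 0.1, 2.9]
opening: 0.007
```

```bash
python3 -c "
from h import *
st()"
```

```text
t 11.82 rel [-5.1 81.  81.4] F dolly [0.5 1.1 2.9] ax err [ 0.    -0.001 -0.001] j [ 0.04  0.89  1.16 -0.31  1.73 -2.  ]
```

Emit:
{"fn": "move_arm", "kwargs": {
  "series": [
    [-1.3, 0, 1.5, 0, 0, 0, 1],
    [-1.3, 0, 1.5, 0, 0, 0, 1],
    [-1.3, 0, 1.5, 0, 0, 0, 1]
  ]
}}

```text
clock: 12.2
ee_pos: [0.5507, -0.0236, 0.0755]
tcp_rot: [-0.331, -0.242, 0.908, -0.089]
ft_force: [3.5, 3.3, 8.2]
opening: 0.006
```

```bash
python3 -c "
from h import *
st()"
```

```text
t 12.2 rel [-5.  81.1 75.5] F dolly [-1.1  4.7  8.2] ax err [ 0.    -0.001 -0.001] j [ 0.04  0.9   1.16 -0.31  1.72 -2.  ]
```

Emit:
{"fn": "move_arm", "kwargs": {
  "series": [
    [-1, 0, 1.8, 0, 0, 0, 1],
    [-1, 0, 1.8, 0, 0, 0, 1],
    [-1, 0, 1.8, 0, 0, 0, 1]
  ]
}}

```text
clock: 12.58
ee_pos: [0.5498, -0.0241, 0.0694]
tcp_rot: [-0.33, -0.242, 0.908, -0.089]
ft_force: [1.5, 1.6, 1.5]
opening: 0.005
```

```bash
python3 -c "
from h import *
st()"
```

```text
t 12.57 rel [-5.  80.1 69.4] F dolly [-0.6  2.1  1.5] ax err [ 0.    -0.    -0.001] j [ 0.04  0.9   1.17 -0.31  1.71 -1.99]
```

Emit:
{"fn": "move_arm", "kwargs": {
  "series": [
    [-1, 0, 1.8, 0, 0, 0, 1],
    [-1, 0, 1.8, 0, 0, 0, 1]
  ]
}}

```text
clock: 12.82
ee_pos: [0.5493, -0.0245, 0.0658]
tcp_rot: [-0.33, -0.242, 0.908, -0.089]
ft_force: [6.1, 5.7, 21.4]
opening: 0.007
```

```bash
python3 -c "
from h import *
st()"
```

```text
t 12.82 rel [-4.9 79.4 65.8] F dolly [-1.9  8.1 21.4] ax err [ 0.    -0.    -0.002] j [ 0.04  0.91  1.17 -0.31  1.7  -1.99]
```

Emit:
{"fn": "move_arm", "kwargs": {
  "series": [
    [-0.6, 0, 0.8, 0, 0, 0, 1],
    [0, 0, 0, 0, 0, 0, 1]
  ]
}}

```text
clock: 13.08
ee_pos: [0.5494, -0.0245, 0.0657]
tcp_rot: [-0.33, -0.242, 0.908, -0.089]
ft_force: [4.2, 5.6, 21.8]
opening: 0.005
```

Emit:
{"fn": "move_arm", "kwargs": {
  "series": [
    [3, 0, -4, 0, 0, 0, 1],
    [6, 0, -10, 0, 0, 0, 1],
    [0, 0, -25, 0, 0, 0, 1],
    [0, 10, -35, 0, 0, 0, 1],
    [0, 20, -35, 0, 0, 0, 1]
  ]
}}

```text
clock: 13.7
ee_pos: [0.5889, 0.033, 0.1546]
tcp_rot: [-0.331, -0.241, 0.908, -0.088]
ft_force: [-0.1, -0.6, -0.6]
opening: 0.005
```

Emit:
{"fn": "move_arm", "kwargs": {
  "series": [
    [0, 20, -10, 0, 0, 0, 1],
    [0, 10, 0, 0, 0, 0, 1],
    [0, 0, 0, 0, 0, 0, 1]
  ]
}}

```text
clock: 14.08
ee_pos: [0.5782, 0.0622, 0.1604]
tcp_rot: [-0.332, -0.242, 0.907, -0.088]
ft_force: [-0.5, 0.3, -1.0]
opening: 0.003
```

Run:
```python
from h import *
st()
im=arm.read_camera('wrist')[:,:,::-1]; cv2.imwrite('pics/w6.png',im)
cv2.imwrite('pics/a10.png',cv2.resize(im[220:370,140:340],None,fx=4,fy=4,interpolation=2))
```

```text
t 14.07 rel [-65.6 147.7 160.4] F dolly [-0.5 -0.3 -1. ] ax err [ 0.001 -0.003 -0.   ] j [ 0.15  0.86  0.98 -0.26  1.96 -1.96]
```

View pics/a10.png

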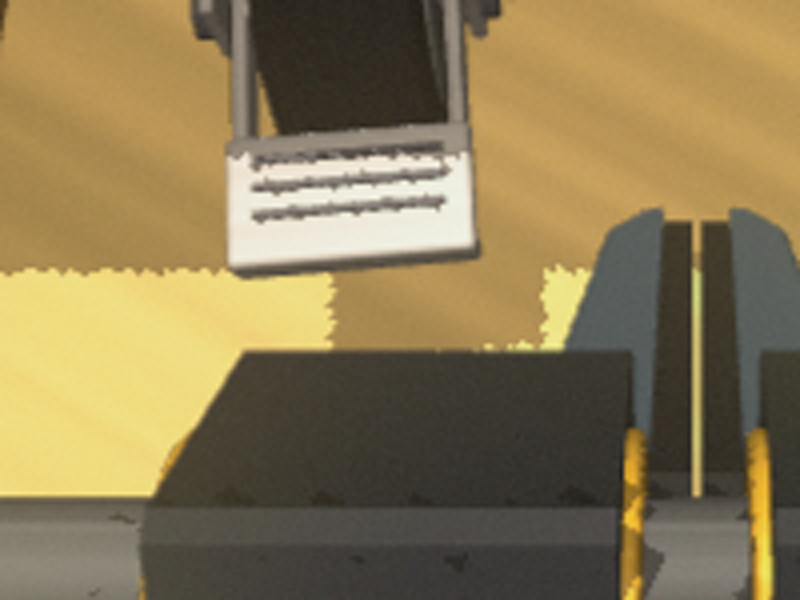

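Run:
```python
from h import *
for z in [(.055,.058),(.075,.069)]:
    q={n:w2d(ray('wrist',uv,zz)) for n,uv,zz in [('OL',(197,286.5),z[0]),('OR',(259.5,282),z[0]),('IR',(257.7,251),z[1]),('IL',(197,255.5),z[1])]}
    c=sum(q.values())/4; d=q['OL']-q['OR']; e=(q['OL']+q['OR']-q['IL']-q['IR'])/2
    print(z,'centre',c.round(1),'width',np.linalg.norm(d[:2]).round(1),'len',np.linalg.norm(e).round(1),'th',np.arctan2(d[1],d[0]).round(3),np.arctan2(-c[0],c[1]).round(3))
im=arm.read_camera('side')[:,:,::-1]; cv2.imwrite('pics/s6.png',im)
im=arm.read_camera('top')[:,:,::-1]; cv2.imwrite('pics/t6.png',im)
cv2.imwrite('pics/a11.png',np.hstack([cv2.resize(cv2.imread('pics/s6.png'),(400,300)),cv2.resize(im,(400,300))]))
```

```text
(0.055, 0.058) centre [-4.1 87.2 56.5] width 43.9 len 22.8 th 0.075 0.047
(0.075, 0.069) centre [-7.4 93.1 72. ] width 40.8 len 25.7 th 0.075 0.08
```

View pics/a11.png

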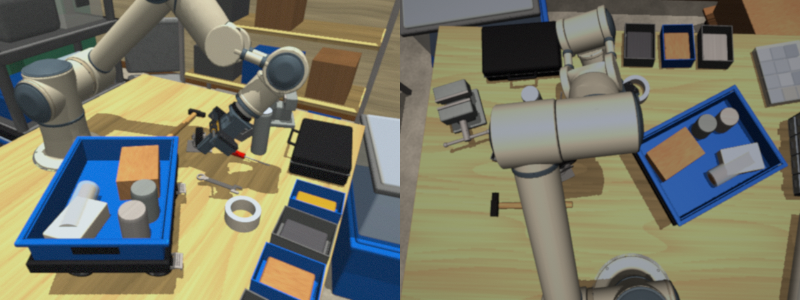

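```bash
python3 -c "
from bench import arm
print(arm.close_job())"
```

```text
the job is handed in; nothing more can be done
None
```

I swung the left castor back until its lock caught, then pressed its brake pedal down to its stop, and handed the job in at about 14 s of the 48 s allowed.

- **Lock:** I pushed the tread's side edge from about 0.47 rad askew to about 0.06 rad off square, inside the 0.12 rad tolerance. Swinging it took about 2–8 N. It then resisted up to about 23 N with very little movement. The angle read about 0.05–0.09 rad before and after the brake press. I could not see the pin itself and did not push back from the other side, so the lock is inferred from force and angle.
- **Brake:** the push peaked at about 8 N in the readings, dropped to about 1.5 N as the pedal snapped over, then met the hard stop at about 22 N. After I let go, the last wrist picture fits a pedal that is down: taking it as down gives the tread its true 44 mm width, taking it as up gives 41 mm.
- **Surroundings:** no force reading passed about 23 N, well under the 70 N that shifts the dolly. In the last pictures the dolly and the bench items in view looked undisturbed. The arm hid some of the items, and I did not measure them. The gripper was clear of everything at hand-in.
- **One disagreement:** my first dolly position, taken from the top camera, was about 5.5 mm off. I corrected it from the wrist camera before touching anything.

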